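# Put the disc-cutting punches back in their tray

## Robot

A 6-joint arm with a two-finger parallel gripper is mounted at the origin on the work surface. World frame = base frame: x ahead of the robot, y to its left, z up, the work surface at z = 0. Lengths are in m, angles in rad, forces in N, time in s.
With the tool pointing down it reaches from about 0.375 to 0.925 m from the base axis. Payload 5.7 kg.
Tool frame: the origin (TCP) lies between the finger pads; the fingertips stand ahead of it and the grasp point (between the pads) is the TCP (env.tip_extent is the z of the fingertips in the tool frame, in m); z points along the fingers, y is the line along which they close (so a half turn about z gives the same grasp; the last joint's range is limited). The gripper opens to 88 mm and grips with 3 to 60 N. Pads are 20 mm wide; open, the fingers measure 115 mm over their backs; the gripper's body (75 mm by 178 mm) begins 61 mm behind the grasp point.
Start: joints at [1.115, 0.359, 1.51, -0, 1.272, -0.115], TCP at [0.201, 0.565, 0.242] pointing down, gripper open.
Joint ranges: [-2.97, 2.97], [-1.01, 2.36], [0.21, 2.38], [-0.96, 4.11], [0.2, 2.71], [-2.98, 2.98]. Speed limits (rad/s): [2.39, 2.39, 3.14, 3.14, 3.14, 3.14].

## Interface

Orientations are given as a rotation vector (axis times angle).
In Python, from rig import env gives the robot as it stands.
- The arm moves only by the tool step_arm, never from a script. Its argument "moves" is a list that holds one entry, the list of rows, each a list of 5 numbers: the opening, from 0 (shut) to 1 (fully open), then the shift along the tool's x, y, z in m, then the turn about the tool's z in rad. In form: [[[gripper, tx, ty, tz, twist], ...]]. A call has exactly 8 rows; each row is the pose to reach, as a shift and turn from the pose commanded when the call began, along the tool's axes at that moment; what a row does not reach only later rows make up. A row lasts 1/8 s, in which the tool goes at most 62.5 mm and 10.7 degrees, less where a joint would pass 70% of its speed; a pose out of reach is approached as far as the arm can. A call with a gripper value outside its range is refused whole. The fingers move at their own pace and stop on an object; the grip force is fixed at half the most. Time passes only in rows, so rows that repeat a pose let the fingers close, or fill a call up. It gives the time, the measured TCP pose, the force, the opening and the grip force at its end, in the units of the state.
- env.get_obs(): the state, without advancing time (a new reading comes with each control period).
- env.read_camera(name): name is "side" or "top"; returns the picture (420x560x3 uint8, red, green, blue); there is no depth.
- env.camera_model(name): a dict with "mtx" (3x3 intrinsics, pixels), "world_to_cam" (4x4, takes a point from world to camera coordinates). Camera axes: x right, y down, z forward; pixel columns grow to the right and rows downward; lengths in m; the calibration is good to about 2 mm. A picture is of the moment at which its call begins. camera_model takes no time and is no camera call.
- env.sign_off(): hands the job in; it is judged then, once.
The state is a dict: "t": time; "joints": joint angles; "joint_velocities": joint speeds; "joint_torque": joint torques, N m; "ee_pos": TCP position; "tcp_rot": TCP orientation; "contact_force": force on the tool from outside, world axes, zero at the start; "torque": the same for the moment, N m; "finger_gap": opening from 0.0 (shut) to 1.0 (fully open); "finger_force": force on a finger pad.
Only numpy, scipy, OpenCV 4.12 (cv2) and the standard library are available. Lean on these libraries where they do the work, as an engineer would, in place of code of your own. Each camera call takes 0.05 s, during which the arm holds its last target. There are 200 camera calls.

## Task

Put the four flat-topped steel punches back into the wooden storage tray, each standing upright on the bottom of the hole that matches its size: the thinnest in the smallest hole, the thickest in the largest, and so on. Leave the two ball-headed doming punches standing where they are, they do not belong in this tray.

Things in the scene. Friction and masses are not known exactly. Their poses are not given: they have to be found in the camera images.
- punch18: The smallest disc-cutting punch: a plain bright steel cylinder, 18 mm in diameter and 60 mm tall, standing upright on the bench (bench top at z = 0), with a flat top. Loose, up to about 0.15 kg. Origin: centre of its underside; z along its axis, up.
- punch26: The second smallest disc-cutting punch: a plain bright steel cylinder, 26 mm in diameter and 60 mm tall, standing upright on the bench (bench top at z = 0), with a flat top. Loose, up to about 0.3 kg. Origin: centre of its underside; z along its axis, up.
- punch34: The second largest disc-cutting punch: a plain bright steel cylinder, 34 mm in diameter and 60 mm tall, standing upright on the bench (bench top at z = 0), with a flat top. Loose, up to about 0.5 kg. Origin: centre of its underside; z along its axis, up.
- punch42: The largest disc-cutting punch: a plain bright steel cylinder, 42 mm in diameter and 60 mm tall, standing upright on the bench (bench top at z = 0), with a flat top. Loose, up to about 0.75 kg. Origin: centre of its underside; z along its axis, up.
- block18: Fixed pale wood block with the smallest hole, place of the 18 mm punch: 74 x 74 x 24 mm, central round hole 34 mm wide, 18 mm deep, its bottom 6 mm above the underside. Origin: centre of the underside, on the hole's axis; z up. The four blocks lie 2 x 2 (75 mm apart, any order) in a low dark tray, 162 x 162 x 20 mm; block tops 29 mm, hole bottoms 11 mm above the bench.
- block26: Fixed pale wood block with the second smallest hole, place of the 26 mm punch: 74 x 74 x 24 mm, central round hole 42 mm wide, 18 mm deep, its bottom 6 mm above the underside. Origin: centre of the underside, on the hole's axis; z up. The four blocks lie 2 x 2 (75 mm apart, any order) in a low dark tray, 162 x 162 x 20 mm; block tops 29 mm, hole bottoms 11 mm above the bench.
- block34: Fixed pale wood block with the second largest hole, place of the 34 mm punch: 74 x 74 x 24 mm, central round hole 50 mm wide, 18 mm deep, its bottom 6 mm above the underside. Origin: centre of the underside, on the hole's axis; z up. The four blocks lie 2 x 2 (75 mm apart, any order) in a low dark tray, 162 x 162 x 20 mm; block tops 29 mm, hole bottoms 11 mm above the bench.
- block42: Fixed pale wood block with the largest hole, place of the 42 mm punch: 74 x 74 x 24 mm, central round hole 58 mm wide, 18 mm deep, its bottom 6 mm above the underside. Origin: centre of the underside, on the hole's axis; z up. The four blocks lie 2 x 2 (75 mm apart, any order) in a low dark tray, 162 x 162 x 20 mm; block tops 29 mm, hole bottoms 11 mm above the bench.
- doming26: A doming punch, a look-alike that does not belong in the tray: steel, standing upright on the bench, 68 mm tall, a round foot 28 mm in diameter and 22 mm high, a 16 mm neck, and on top a ball 26 mm in diameter. Loose, 0.2 kg. Origin: centre of its underside; z up.
- doming34: A doming punch, a look-alike that does not belong in the tray: steel, standing upright on the bench, 68 mm tall, a round foot 28 mm in diameter and 22 mm high, a 16 mm neck, and on top a ball 34 mm in diameter. Loose, 0.2 kg. Origin: centre of its underside; z up.
Mind the look-alikes: they are no part of the job. Leave any red look-alike of the punch34 alone.

How it is judged:
At the end, for the whole second after the job is handed in: Each flat punch is in its own block's hole: axes within 12 mm sideways, foot on the hole's bottom (3 to 10 mm above the block's underside), tilt under 0.12 rad, released and at rest; both doming punches upright (0.2 rad), at rest, within 30 mm of their start (horizontal distance between punch18 and block18 below 0.012 m and z of punch18 in the frame of block18 between 0.003 and 0.01 m and angle between each of punch18, punch26, punch34, punch42's own z axis and vertical below 0.12 rad and linear speed of each of punch18, punch26, punch34, punch42, doming26, doming34 below 0.02 m/s and horizontal distance between punch26 and block26 below 0.012 m and z of punch26 in the frame of block26 between 0.003 and 0.01 m and horizontal distance between punch34 and block34 below 0.012 m and z of punch34 in the frame of block34 between 0.003 and 0.01 m and horizontal distance between punch42 and block42 below 0.012 m and z of punch42 in the frame of block42 between 0.003 and 0.01 m and distance of each of doming26, doming34 from where it was at the start of the episode below 0.03 m and angle between each of doming26, doming34's own z axis and vertical below 0.2 rad); the robot touches nothing.
It fails at once if the doming punch with the 26 mm ball is moved more than 30 mm or tipped (distance of doming26 from where it was at the start of the episode above 0.03 m or angle between doming26's own z axis and vertical above 0.3 rad).
It fails at once if the doming punch with the 34 mm ball is moved more than 30 mm or tipped (distance of doming34 from where it was at the start of the episode above 0.03 m or angle between doming34's own z axis and vertical above 0.3 rad).
It also fails if it takes over 120 s, if anything falls off the work surface, if the arm or the gripper's body presses on something with over 40 N, if the wrist force passes 120 N, or if a joint passes its speed limit or range.

## Working session

There is one attempt and no reset: what is moved stays moved. The work goes in short steps, Python scripts to look and compute and a tool call to move; the robot and the scene stay as the last step left them, time stands still between calls to the robot, and variables do not carry over. Pictures are saved under pics/ and viewed, at most 14 in all, crops included, and the job is handed in when it is done.

Besides the shell and the picture viewer there is one more tool, called after "Call:" as name([rows], argument=value, ...), one row to a line, values as JSON. step_arm: Moves the arm, as the interface text tells. Its arguments: {"type":"object","properties":{"moves":{"type":"array"}},"required":["moves"]}

```bash
mkdir -p pics; python3 - <<'E'
from rig import env
import cv2
for n in("top","side"):
    cv2.imwrite(f"pics/{n}0.png",env.read_camera(n)[:,:,::-1])
    m=env.camera_model(n);print(m)
o=env.get_obs();print(o['t'],o['ee_pos'],o['tcp_rot'],o['finger_gap'],env.tip_extent)
E
```

```text
{'mtx': array([[398.97140382,   0.        , 279.82193196],
       [  0.        , 398.97140382, 213.26613809],
       [  0.        ,   0.        ,   1.        ]]), 'world_to_cam': array([[ 4.16939887e-03, -9.99990622e-01,  1.17149875e-03,
         2.82959255e-02],
       [-9.76254059e-01, -4.32416286e-03, -2.16585580e-01,
         5.55208371e-01],
       [ 2.16588615e-01, -2.40648731e-04, -9.76262933e-01,
         8.55853239e-01],
       [ 0.00000000e+00,  0.00000000e+00,  0.00000000e+00,
         1.00000000e+00]])}
{'mtx': array([[388.62204569,   0.        , 279.95228853],
       [  0.        , 388.62204569, 211.77244253],
       [  0.        ,   0.        ,   1.        ]]), 'world_to_cam': array([[-0.83805724, -0.54519461,  0.02056447,  0.47842501],
       [-0.39967847,  0.58784421, -0.70334651,  0.21282039],
       [ 0.37137202, -0.59766381, -0.71054964,  0.57148386],
       [ 0.        ,  0.        ,  0.        ,  1.        ]])}
0.1 [0.20027665 0.56494443 0.24089437] [-5.32721997e-01 -3.09559538e+00  2.54251339e-03] 1.0000526457424215 0.019
```

View pics/top0.png

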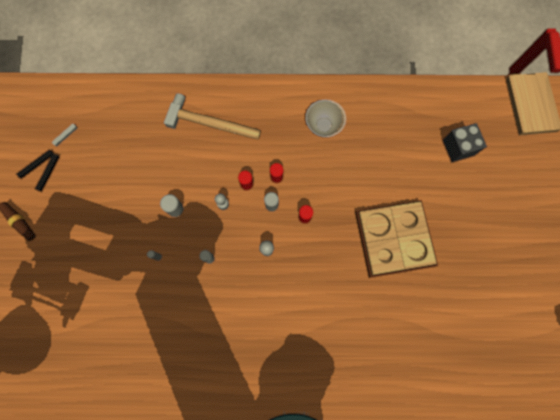

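View pics/side0.png

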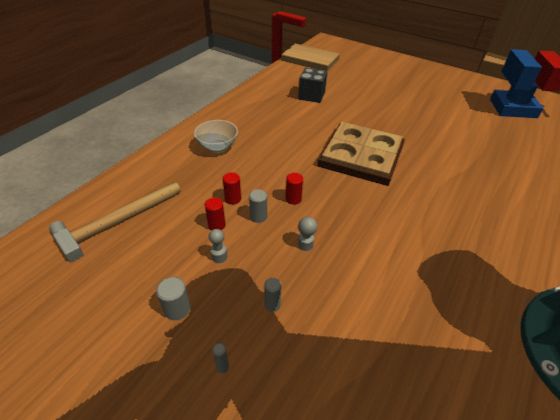

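```bash
cat > h.py <<'E'
import numpy as np,cv2
from rig import env
def ray(n,uv,z):
    m=env.camera_model(n);T=m['world_to_cam'];R=T[:3,:3];c=-R.T@T[:3,3]
    d=R.T@np.linalg.inv(m['mtx'])@np.array([uv[0],uv[1],1.]);return c+d*(z-c[2])/d[2]
def proj(n,p):
    m=env.camera_model(n);T=m['world_to_cam'];q=m['mtx']@(T[:3,:3]@np.asarray(p)+T[:3,3]);return q[:2]/q[2]
E
python3 - <<'E'
from h import *
im=cv2.imread("pics/top0.png");hs=cv2.cvtColor(im,cv2.COLOR_BGR2HSV)
a=cv2.resize(im[155:275,140:320],None,fx=4.4,fy=4.4,interpolation=cv2.INTER_CUBIC)
cv2.imwrite("pics/cropA.png",a)
b=cv2.resize(im[195:280,350:445],None,fx=6,fy=6,interpolation=cv2.INTER_CUBIC)
cv2.imwrite("pics/cropB.png",b)
def blobs(n,img,box):
    h=cv2.cvtColor(img,cv2.COLOR_BGR2HSV);m=(h[:,:,1]<90).astype(np.uint8)
    k=np.zeros_like(m);k[box[0]:box[1],box[2]:box[3]]=1
    N,_,s,c=cv2.connectedComponentsWithStats(m*k)
    for i in range(1,N):
        if s[i][4]>25:print(n,s[i],c[i].round(1),ray(n,c[i],.03).round(3))
blobs("top",im,(150,280,140,320))
blobs("side",cv2.imread("pics/side0.png"),(170,385,140,330))
E
```

```text
top [264 192  14  19 212] [271.  200.7] [0.593 0.052 0.03 ]
top [160 194  23  23 357] [171.1 205. ] [0.581 0.29  0.03 ]
top [215 194  13  15 149] [221.2 201.1] [0.591 0.171 0.03 ]
top [260 241  14  15 162] [266.3 247.7] [0.48  0.062 0.03 ]
top [147 251  14   9  88] [153.6 255. ] [0.461 0.323 0.03 ]
top [200 250  14  13 134] [206.3 256.2] [0.459 0.201 0.03 ]
side [249 190  18  33 516] [257.9 205.5] [0.587 0.053 0.03 ]
side [299 217  18  34 481] [306.7 232.8] [0.475 0.061 0.03 ]
side [209 229  18  34 441] [217.5 245.8] [0.587 0.172 0.03 ]
side [ 156  277   34   43 1073] [173.3 297.9] [0.577 0.289 0.03 ]
side [265 278  16  34 473] [272.3 294.3] [0.456 0.2   0.03 ]
side [212 343  17  30 350] [220.3 357.3] [0.459 0.322 0.03 ]
```

View pics/cropA.png

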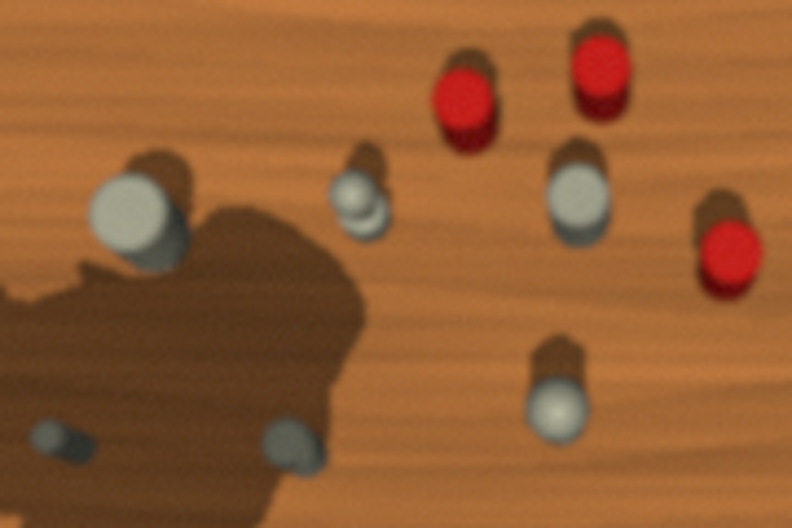

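View pics/cropB.png

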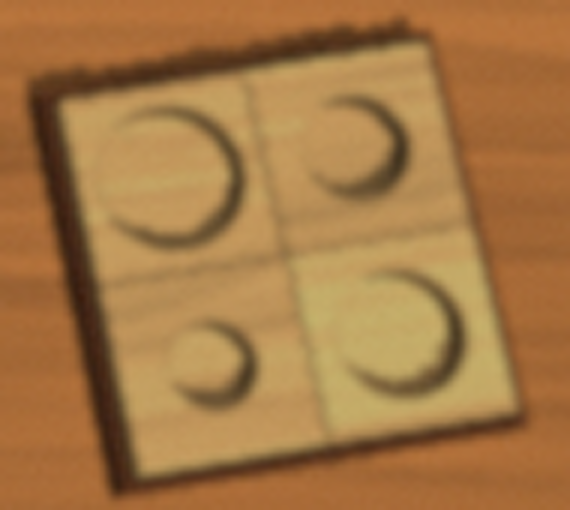

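```bash
python3 - <<'E'
from h import *
for k,u in dict(p42=(130,213),p34=(578,196),p26=(287,444),p18=(50,437)).items():
    print(k,ray("top",(u[0]/4.4+140-.4,u[1]/4.4+155-.4),.06).round(4))
C=np.array([ray("top",(a/6+350-.4,b/6+195-.4),.029)[:2] for a,b in[(60,98),(428,38),(522,415),(135,480)]])
print(C.round(4),[np.linalg.norm(C[i]-C[i-1]).round(4) for i in range(4)])
c=C.mean(0);h=((C[1]+C[2])-(C[0]+C[3]));th=np.arctan2(h[1],h[0]);e=np.array([np.cos(th),np.sin(th)])*.0375;f=np.array([-e[1],e[0]])
for k,s in dict(b42=(-1,1),b26=(1,1),b18=(-1,-1),b34=(1,-1)).items():
    p=c+s[0]*e+s[1]*f; print(k,p.round(4),proj("side",[*p,.029]).round(1))
print(c,th)
im=cv2.imread("pics/side0.png")
cv2.imwrite("pics/cropC.png",cv2.resize(im[115:190,310:415],None,fx=6,fy=6,interpolation=cv2.INTER_CUBIC))
E
```

```text
p42 [0.5784 0.2867 0.06  ]
p34 [0.5887 0.0514 0.06  ]
p26 [0.4573 0.1987 0.06  ]
p18 [0.4604 0.32   0.06  ]
[[ 0.5687 -0.1594]
 [ 0.5939 -0.3074]
 [ 0.444  -0.3328]
 [ 0.4185 -0.1823]] [np.float64(0.1519), np.float64(0.1501), np.float64(0.1521), np.float64(0.1527)]
b42 [ 0.537  -0.2022] [342.1 148.8]
b26 [ 0.5495 -0.2762] [351.4 131.7]
b18 [ 0.463  -0.2148] [375.  157.5]
b34 [ 0.4756 -0.2887] [382.7 139.5]
[ 0.5062682  -0.24548862] -1.4024846493701764
```

View pics/cropC.png

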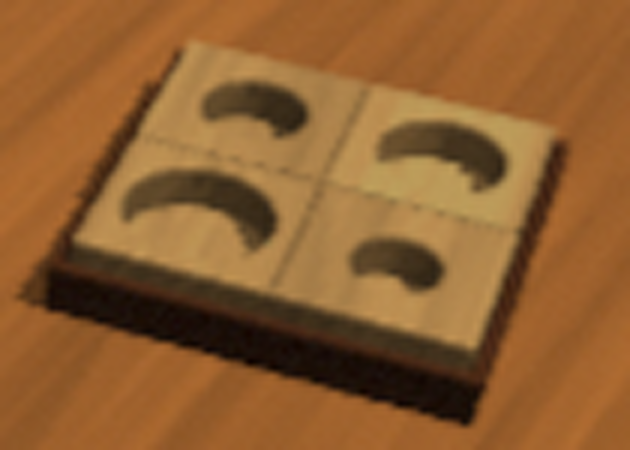

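Call:
step_arm([
  [[1,-0.05,-0.022,0.01,-0.06],[1,-0.1,-0.044,0.02,-0.12],[1,-0.15,-0.066,0.03,-0.18],[1,-0.2,-0.088,0.045,-0.24],[0.8,-0.25,-0.11,0.06,-0.3],[0.8,-0.3,-0.133,0.07,-0.341],[0.7,-0.326,-0.1445,0.08,-0.341],[0.7,-0.326,-0.1445,0.08,-0.341]],
])

```text
t: 1.1
ee_pos: [0.4602, 0.3186, 0.1606]
tcp_rot: [-0.005, -3.14, 0.002]
contact_force: [-0.9, -0.4, -0.5]
finger_gap: 0.702
finger_force: 0.0
```

Call:
step_arm([
  [[0.7,0,0.001,0.03,0],[0.7,0,0.001,0.06,0],[0.7,0,0.001,0.09,0],[0.7,0,0.001,0.11,0],[0.7,0,0.001,0.119,0],[0.0,0,0.001,0.119,0],[0.0,0,0.001,0.119,0],[0.0,0,0.001,0.119,0]],
])

```text
t: 2.1
ee_pos: [0.46, 0.3217, 0.0435]
tcp_rot: [-0.0, 3.14, 0.001]
contact_force: [-0.0, 1.0, -0.4]
finger_gap: 0.4
finger_force: 0.0
```

Call:
step_arm([
  [[0,0,0,0,0],[0,0,0,0,0],[0,0,0,0,0],[0,0,0,-0.02,0],[0,0,0,-0.05,0],[0,0,0,-0.08,0],[0,0,0,-0.11,0],[0,0,0,-0.11,0]],
])

```text
t: 3.1
ee_pos: [0.4609, 0.3221, 0.1545]
tcp_rot: [-0.0, 3.138, 0.003]
contact_force: [-1.1, -0.0, -1.3]
finger_gap: 0.199
finger_force: 30.0
```

```bash
python3 - <<'E'
from h import *
im=cv2.cvtColor(env.read_camera("side"),cv2.COLOR_RGB2BGR)
o=env.get_obs();print(o['ee_pos'],o['finger_gap'])
u,v=proj("side",o['ee_pos']).astype(int);print(u,v)
u=max(u,70);v=min(max(v,70),350)
cv2.imwrite("pics/g18.png",cv2.resize(im[v-70:v+70,max(u-90,0):u+90],None,fx=4,fy=4))
E
```

```text
[0.45986762 0.32146084 0.15296042] 0.1998301259081567
210 308
```

View pics/g18.png

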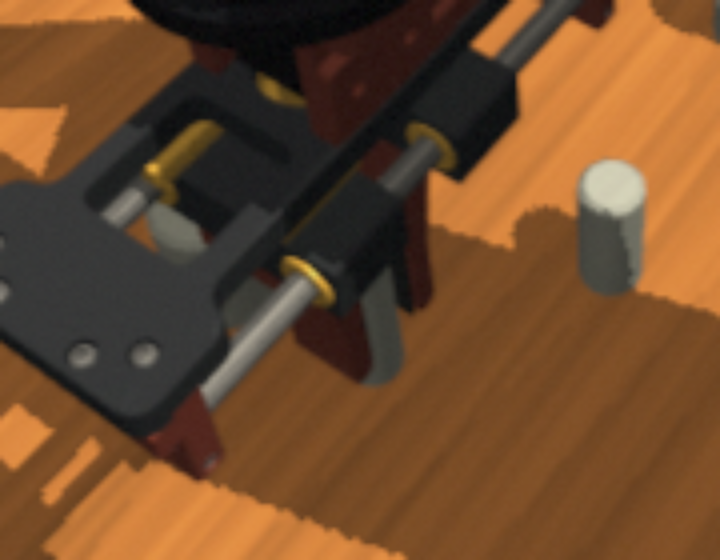

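Call:
step_arm([
  [[0,0,-0.02,0,0],[0,0,-0.065,0,0],[0,0,-0.115,0,0],[0,0,-0.165,0,0],[0,0,-0.215,0,0],[0,0,-0.265,0,0],[0,0,-0.315,0,0],[0,0,-0.365,0,0]],
])

```text
t: 4.15
ee_pos: [0.4574, -0.0458, 0.1513]
tcp_rot: [-0.0, -3.139, -0.001]
contact_force: [1.2, 0.5, -1.7]
finger_gap: 0.202
finger_force: 30.0
```

Call:
step_arm([
  [[0,0,-0.05,0,0],[0,0,-0.1,0,0],[0,-0.001,-0.14,0,0],[0,-0.002,-0.16,0,0],[0,-0.003,-0.17,0,0],[0,-0.003,-0.171,0,0],[0,-0.003,-0.171,0,0],[0,-0.003,-0.171,0,0]],
])

```text
t: 5.15
ee_pos: [0.4625, -0.2136, 0.1527]
tcp_rot: [0.002, -3.141, -0.0]
contact_force: [0.6, 0.1, -1.3]
finger_gap: 0.2
finger_force: 30.0
```

```bash
python3 - <<'E'
from h import *
im=cv2.cvtColor(env.read_camera("side"),cv2.COLOR_RGB2BGR)
o=env.get_obs();print(o['ee_pos'],o['tcp_rot'],o['finger_gap'])
p=o['ee_pos'];print(proj("side",p),proj("side",p-[0,0,.043]))
cv2.imwrite("pics/a18.png",cv2.resize(im[70:200,290:440],None,fx=4.5,fy=4.5))
E
```

```text
[ 0.46257473 -0.21373934  0.15273807] [ 2.26147278e-03 -3.14140435e+00 -1.85925408e-04] 0.19541756005007285
[387.20426737 107.22044198] [382.63882248 126.0692632 ]
```

View pics/a18.png

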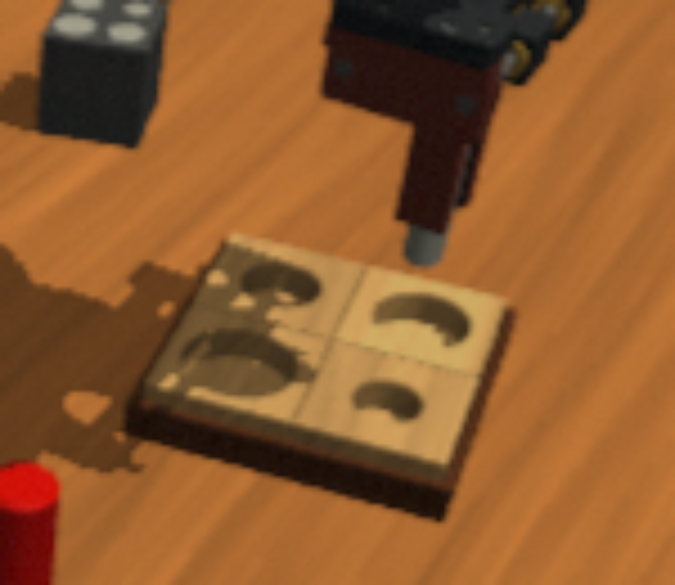

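Call:
step_arm([
  [[0,0,-0.001,0.03,0],[0,0,-0.001,0.06,0],[0,0,-0.001,0.08,0],[0,0,-0.001,0.09,0],[0,0,-0.001,0.097,0],[0,0,-0.001,0.097,0],[0.4,0,-0.001,0.097,0],[0.4,0,-0.001,0.097,0]],
])

```text
t: 6.2
ee_pos: [0.4631, -0.216, 0.0563]
tcp_rot: [-0.0, 3.14, -0.001]
contact_force: [-0.1, -0.4, 0.9]
finger_gap: 0.375
finger_force: 0.0
```

Call:
step_arm([
  [[0.4,0,0,0,0],[0.4,0,0,0,0],[0.4,0,0,-0.03,0],[0.4,0,0,-0.07,0],[0.4,0,0,-0.1,0],[0.6,0,0.02,-0.1,0],[0.6,0,0.06,-0.1,0],[0.6,0,0.11,-0.1,0]],
])

```text
t: 7.2
ee_pos: [0.4617, -0.104, 0.1546]
tcp_rot: [-0.002, -3.14, -0.001]
contact_force: [1.0, 0.7, -0.1]
finger_gap: 0.595
finger_force: 0.0
```

Call:
step_arm([
  [[0.7,0,0.05,0,0],[0.7,0,0.1,0,0],[0.7,0,0.15,0,0],[0.7,0.002,0.2,0,0],[0.7,0.004,0.25,0,0],[0.7,0.006,0.29,0,0],[0.7,0.006,0.3045,0,0],[0.7,0.006,0.3045,0,0]],
])

```text
t: 8.2
ee_pos: [0.4555, 0.1992, 0.1548]
tcp_rot: [0.004, -3.14, 0.001]
contact_force: [0.2, -0.2, -0.2]
finger_gap: 0.701
finger_force: 0.0
```

```bash
python3 - <<'E'
from h import *
im=cv2.cvtColor(env.read_camera("side"),cv2.COLOR_RGB2BGR)
print(env.get_obs()['ee_pos'])
cv2.imwrite("pics/c18.png",np.hstack([cv2.resize(im[115:190,310:415],(490,350)),cv2.resize(im[210:340,200:330],(300,350))]))
E
```

```text
[0.4557231  0.19840544 0.15497272]
```

View pics/c18.png

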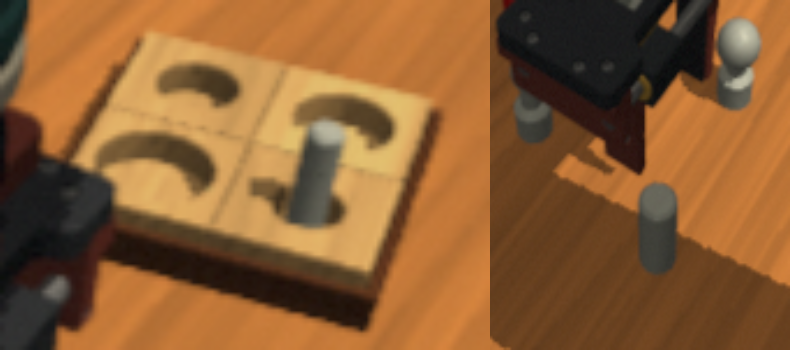

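Call:
step_arm([
  [[0.7,-0.001,0.001,0.03,0],[0.7,-0.001,0.001,0.06,0],[0.7,-0.001,0.001,0.09,0],[0.7,-0.001,0.001,0.105,0],[0.7,-0.001,0.001,0.113,0],[0.0,-0.001,0.001,0.113,0],[0.0,-0.001,0.001,0.113,0],[0.0,-0.001,0.001,0.113,0]],
])

```text
t: 9.25
ee_pos: [0.4581, 0.2, 0.0434]
tcp_rot: [-0.001, 3.14, 0.0]
contact_force: [1.4, -0.8, -0.0]
finger_gap: 0.399
finger_force: 0.0
```

Call:
step_arm([
  [[0,0,0,0,0],[0,0,0,0,0],[0,0,0,-0.02,0],[0,0,0,-0.05,0],[0,0,0,-0.08,0],[0,0,0,-0.11,0],[0,0,0,-0.12,0],[0,0,0,-0.12,0]],
])

```text
t: 10.25
ee_pos: [0.4575, 0.1998, 0.1626]
tcp_rot: [-0.0, 3.141, 0.0]
contact_force: [1.0, -0.0, -3.0]
finger_gap: 0.289
finger_force: 30.0
```

Call:
step_arm([
  [[0,0,-0.02,0,0],[0,-0.01,-0.06,0,0],[0,-0.02,-0.11,0,0],[0,-0.03,-0.16,0,0],[0,-0.04,-0.21,0,0],[0,-0.05,-0.26,0,0],[0,-0.06,-0.31,0,0],[0,-0.07,-0.36,0,0]],
])

```text
t: 11.25
ee_pos: [0.5267, -0.1615, 0.1607]
tcp_rot: [-0.0, -3.139, -0.002]
contact_force: [0.6, 0.5, -1.6]
finger_gap: 0.29
finger_force: 30.0
```

Call:
step_arm([
  [[0,-0.01,-0.04,0,0],[0,-0.018,-0.08,0,0],[0,-0.022,-0.105,0,0],[0,-0.022,-0.116,0,0],[0,-0.022,-0.116,0,0],[0,-0.022,-0.116,0,0],[0,-0.022,-0.116,0,0],[0,-0.022,-0.116,0,0]],
])

```text
t: 12.25
ee_pos: [0.5496, -0.2754, 0.1629]
tcp_rot: [-0.002, 3.142, -0.0]
contact_force: [0.9, -0.5, -2.4]
finger_gap: 0.287
finger_force: 30.0
```

Call:
step_arm([
  [[0,0,-0.001,0.03,0],[0,0,-0.001,0.06,0],[0,0,-0.001,0.085,0],[0,0,-0.001,0.1,0],[0,0,-0.001,0.107,0],[0,0,-0.001,0.107,0],[0.5,0,-0.001,0.107,0],[0.5,0,-0.001,0.107,0]],
])

```text
t: 13.25
ee_pos: [0.5505, -0.2778, 0.0569]
tcp_rot: [-0.0, 3.14, -0.002]
contact_force: [0.4, 0.2, -0.2]
finger_gap: 0.478
finger_force: 0.0
```

Call:
step_arm([
  [[0.5,0,0,0,0],[0.5,0,0,0,0],[0.5,0,0,-0.03,0],[0.5,0,0,-0.07,0],[0.5,0,0,-0.1,0],[0.6,0,0.02,-0.1,0],[0.6,0,0.06,-0.1,0],[0.6,0,0.11,-0.1,0]],
])

```text
t: 14.25
ee_pos: [0.5485, -0.1653, 0.1543]
tcp_rot: [-0.002, -3.14, -0.002]
contact_force: [0.9, 0.1, 0.4]
finger_gap: 0.602
finger_force: 0.0
```

Call:
step_arm([
  [[0.65,0,0.04,0,0],[0.65,-0.01,0.09,0,0],[0.65,-0.02,0.14,0,0],[0.65,-0.03,0.18,0,0],[0.65,-0.038,0.21,0,0],[0.65,-0.038,0.219,0,0],[0.65,-0.038,0.219,0,0],[0.65,-0.038,0.219,0,0]],
])

```text
t: 15.25
ee_pos: [0.5869, 0.0509, 0.1553]
tcp_rot: [-0.001, -3.141, 0.001]
contact_force: [-0.3, 0.1, 0.4]
finger_gap: 0.649
finger_force: 0.0
```

```bash
python3 - <<'E'
from h import *
im=cv2.cvtColor(env.read_camera("side"),cv2.COLOR_RGB2BGR)
print(env.get_obs()['ee_pos'])
cv2.imwrite("pics/c34.png",cv2.resize(im[100:270,190:420],None,fx=3.4,fy=3.4))
E
```

```text
[0.58707574 0.05073148 0.15540129]
```

View pics/c34.png

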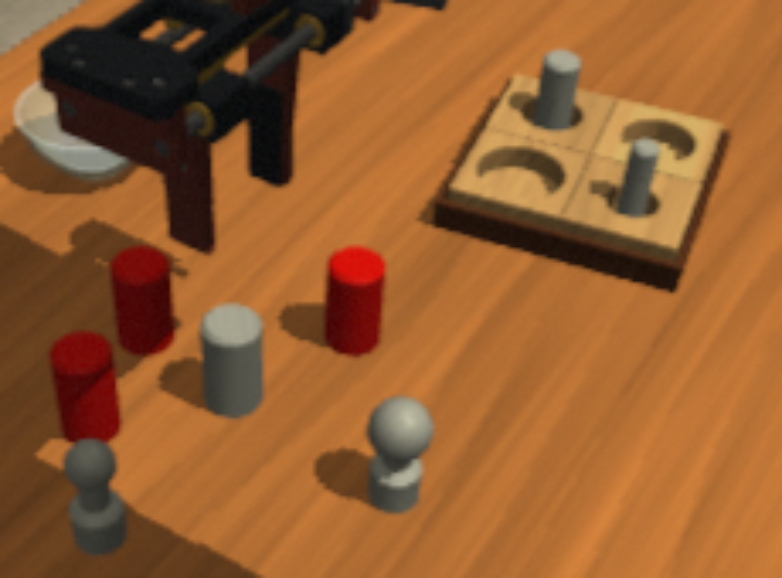

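The picture shows p26 at (560,90) and p18 at (640,175), both standing in their holes. The grey p34 at (232,360) is clear of the three red look-alikes at (85,385), (143,300) and (355,300). I will grasp the grey one.

Call:
step_arm([
  [[0.65,-0.001,0.001,0.03,0],[0.65,-0.001,0.001,0.06,0],[0.65,-0.001,0.001,0.09,0],[0.65,-0.001,0.001,0.105,0],[0.65,-0.001,0.001,0.113,0],[0.0,-0.001,0.001,0.113,0],[0.0,-0.001,0.001,0.113,0],[0.0,-0.001,0.001,0.113,0]],
])

```text
t: 16.3
ee_pos: [0.5893, 0.0527, 0.0436]
tcp_rot: [-0.001, 3.14, -0.001]
contact_force: [-0.1, -0.9, 1.5]
finger_gap: 0.377
finger_force: 30.0
```

Call:
step_arm([
  [[0,0,0,0,0],[0,0,0,0,0],[0,0,0,-0.02,0],[0,0,0,-0.05,0],[0,0,0,-0.08,0],[0,0,0,-0.11,0],[0,0,0,-0.12,0],[0,0,0,-0.12,0]],
])

```text
t: 17.3
ee_pos: [0.5883, 0.0529, 0.1624]
tcp_rot: [0.0, -3.142, 0.0]
contact_force: [-1.1, 0.1, -4.1]
finger_gap: 0.379
finger_force: 30.0
```

Call:
step_arm([
  [[0,0.005,-0.015,0,0],[0,0.02,-0.05,0,0],[0,0.035,-0.095,0,0],[0,0.05,-0.14,0,0],[0,0.065,-0.185,0,0],[0,0.08,-0.23,0,0],[0,0.095,-0.275,0,0],[0,0.105,-0.31,0,0]],
])

```text
t: 18.3
ee_pos: [0.4812, -0.2591, 0.1613]
tcp_rot: [-0.002, -3.139, -0.002]
contact_force: [-0.0, -0.1, -4.6]
finger_gap: 0.38
finger_force: 30.0
```

Call:
step_arm([
  [[0,0.006,-0.02,0,0],[0,0.008,-0.0315,0,0],[0,0.008,-0.0315,0,0],[0,0.008,-0.0315,0,0],[0,0.008,-0.0315,0,0],[0,0.008,-0.0315,0.03,0],[0,0.008,-0.0315,0.05,0],[0,0.008,-0.0315,0.05,0]],
])

```text
t: 19.3
ee_pos: [0.4747, -0.2872, 0.1114]
tcp_rot: [0.002, -3.139, -0.003]
contact_force: [-0.8, 0.4, -4.9]
finger_gap: 0.38
finger_force: 30.0
```

Call:
step_arm([
  [[0,0,-0.001,0.02,0],[0,0,-0.001,0.04,0],[0,0,-0.001,0.05,0],[0,0,-0.001,0.057,0],[0,0,-0.001,0.057,0],[0,0,-0.001,0.057,0],[0.55,0,-0.001,0.057,0],[0.55,0,-0.001,0.057,0]],
])

```text
t: 20.3
ee_pos: [0.4763, -0.2902, 0.0565]
tcp_rot: [-0.0, 3.14, -0.002]
contact_force: [-0.4, -0.6, 0.3]
finger_gap: 0.542
finger_force: 0.0
```

Call:
step_arm([
  [[0.55,0,0,0,0],[0.55,0,0,0,0],[0.55,0,0,-0.03,0],[0.55,0,0,-0.07,0],[0.55,0,0,-0.1,0],[0.75,0,0.02,-0.1,0],[0.75,0,0.06,-0.1,0],[0.75,0,0.11,-0.1,0]],
])

```text
t: 21.3
ee_pos: [0.4746, -0.1778, 0.1544]
tcp_rot: [-0.002, -3.14, -0.002]
contact_force: [0.2, 0.6, 0.1]
finger_gap: 0.751
finger_force: 0.0
```

Call:
step_arm([
  [[0.8,-0.01,0.05,0,0],[0.8,-0.02,0.1,0,0],[0.8,-0.03,0.15,0,0],[0.8,-0.045,0.2,0,0],[0.8,-0.06,0.25,0,0],[0.8,-0.075,0.3,0,0],[0.8,-0.09,0.35,0,0],[0.8,-0.1,0.4,0,0]],
])

```text
t: 22.3
ee_pos: [0.5741, 0.2226, 0.1539]
tcp_rot: [0.001, -3.139, 0.001]
contact_force: [-0.2, -1.1, -0.2]
finger_gap: 0.798
finger_force: 0.0
```

Call:
step_arm([
  [[0.8,-0.002,0.04,0,0],[0.8,-0.002,0.0675,0,0],[0.8,-0.002,0.0675,0,0],[0.8,-0.002,0.0675,0,0],[0.8,-0.002,0.0675,0.03,0],[0.8,-0.002,0.0675,0.06,0],[0.8,-0.002,0.0675,0.06,0],[0.8,-0.002,0.0675,0.06,0]],
])

```text
t: 23.3
ee_pos: [0.5779, 0.2872, 0.0964]
tcp_rot: [0.001, 3.141, -0.0]
contact_force: [0.7, 0.2, -0.0]
finger_gap: 0.798
finger_force: 0.0
```

Call:
step_arm([
  [[0.8,0,0.001,0.02,0],[0.8,0,0.001,0.04,0],[0.8,0,0.001,0.053,0],[0.8,0,0.001,0.053,0],[0,0,0.001,0.053,0],[0,0,0.001,0.053,0],[0,0,0.001,0.053,0],[0,0,0.001,0.053,0]],
])

```text
t: 24.3
ee_pos: [0.5778, 0.2889, 0.0431]
tcp_rot: [-0.0, 3.141, 0.0]
contact_force: [-0.8, -0.5, 4.4]
finger_gap: 0.471
finger_force: 30.0
```

Call:
step_arm([
  [[0,0,0,0,0],[0,0,0,0,0],[0,0,0,-0.02,0],[0,0,0,-0.05,0],[0,0,0,-0.08,0],[0,0,0,-0.11,0],[0,0,0,-0.12,0],[0,0,0,-0.12,0]],
])

```text
t: 25.3
ee_pos: [0.5774, 0.2888, 0.1629]
tcp_rot: [-0.0, 3.141, 0.0]
contact_force: [0.5, 0.8, -5.7]
finger_gap: 0.469
finger_force: 30.0
```

Call:
step_arm([
  [[0,0,-0.015,0,0],[0,0.005,-0.05,0,0],[0,0.01,-0.095,0,0],[0,0.015,-0.145,0,0],[0,0.02,-0.195,0,0],[0,0.025,-0.245,0,0],[0,0.03,-0.295,0,0],[0,0.035,-0.345,0,0]],
])

```text
t: 26.3
ee_pos: [0.5408, -0.0584, 0.1614]
tcp_rot: [-0.0, -3.139, -0.0]
contact_force: [0.4, 0.4, -5.3]
finger_gap: 0.473
finger_force: 30.0
```

Call:
step_arm([
  [[0,0.005,-0.045,0,0],[0,0.0055,-0.09,0,0],[0,0.0055,-0.125,0,0],[0,0.0055,-0.146,0,0],[0,0.0055,-0.146,0,0],[0,0.0055,-0.146,0.02,0],[0,0.0055,-0.146,0.05,0],[0,0.0055,-0.146,0.05,0]],
])

```text
t: 27.3
ee_pos: [0.5346, -0.1998, 0.1104]
tcp_rot: [0.002, -3.136, -0.005]
contact_force: [-0.2, 0.4, -4.9]
finger_gap: 0.474
finger_force: 30.0
```

Call:
step_arm([
  [[0,0,-0.001,0.02,0],[0,0,-0.001,0.04,0],[0,0,-0.001,0.05,0],[0,0,-0.001,0.057,0],[0,0,-0.001,0.057,0],[0,0,-0.001,0.057,0],[0,0,-0.001,0.057,0],[0,0,-0.001,0.057,0]],
])

```text
t: 28.3
ee_pos: [0.5373, -0.2033, 0.056]
tcp_rot: [-0.0, 3.141, -0.001]
contact_force: [-0.4, -0.8, -5.8]
finger_gap: 0.471
finger_force: 30.0
```

Call:
step_arm([
  [[0.62,0,0,0.001,0],[0.62,0,0,0.001,0],[0.62,0,0,0.001,0],[0.62,0,0,0.001,0],[0.62,0,0,-0.03,0],[0.62,0,0,-0.07,0],[0.62,0,0,-0.11,0],[0.62,0,0,-0.13,0]],
])

```text
t: 29.3
ee_pos: [0.5381, -0.2036, 0.1882]
tcp_rot: [-0.0, 3.139, -0.003]
contact_force: [0.8, -0.8, 0.1]
finger_gap: 0.617
finger_force: 0.0
```

Call:
step_arm([
  [[0.62,0,0.04,0,0],[0.62,0,0.09,0,0],[0.62,0,0.14,0,0],[0.62,0,0.19,0,0],[0.62,0,0.24,0,0],[0.62,0,0.28,0,0],[0.62,0,0.28,0,0],[0.62,0,0.28,0,0]],
])

```text
t: 30.3
ee_pos: [0.537, 0.0765, 0.1857]
tcp_rot: [0.001, -3.142, 0.001]
contact_force: [0.5, -0.4, 0.3]
finger_gap: 0.62
finger_force: 0.0
```

```bash
python3 - <<'E'
from h import *
s=cv2.cvtColor(env.read_camera("side"),cv2.COLOR_RGB2BGR);t=cv2.cvtColor(env.read_camera("top"),cv2.COLOR_RGB2BGR)
cv2.imwrite("pics/end.png",np.vstack([np.hstack([cv2.resize(s[100:195,305:420],(400,330)),cv2.resize(t[190:285,345:460],(400,330))]),np.hstack([cv2.resize(s[170:350],(400,129)),cv2.resize(t[100:280],(400,129))])]))
for k,p in dict(b42=(.537,-.2022),b26=(.5495,-.2762),b18=(.463,-.2148),b34=(.4756,-.2887)).items():
    u=proj("top",[*p,.071]);v=proj("side",[*p,.071]);print(k,((u-[345,190])*[400/115,330/95]).round(),((v-[305,100])*[400/115,330/95]).round())
E
```

```text
b42 [131. 106.] [138. 115.]
b26 [244.  88.] [171.  56.]
b18 [157. 220.] [257. 144.]
b34 [271. 200.] [284.  83.]
```

View pics/end.png

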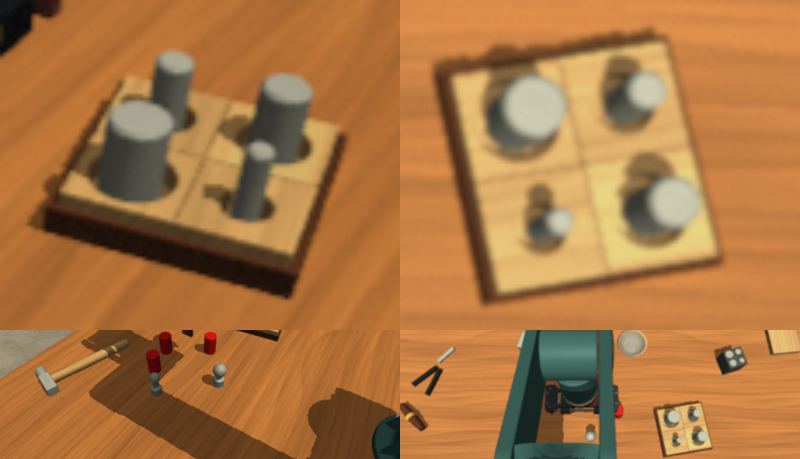

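All four tops are within about 3 px of the positions predicted for them seated upright in their holes, and both doming punches are still standing. I'm handing in.

```bash
python3 -c "
from rig import env
print(env.sign_off())"
```

```text
the job is handed in; nothing more can be done
None
```

All four flat punches are upright in their matching holes, the doming punches and red look-alikes were left alone, and the job is handed in at about 30 s; the hand-in returned no verdict.

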